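# Tug the vial rack, then turn it over in the inverting stand

## Task

Before the vials are mixed, check that the rack clipped into the inverting stand is really latched: with the rack still upright, take its handle and give a gentle tug straight up, held for a moment, so that it lifts a few millimetres against the latch pads but no further. Then swing the cradle over the top with its crank until the rack is fully upside down, and let go. The spare rack standing on the desk is not part of the job.

Things in the scene. Friction and masses are not known exactly. Their poses are not given: they have to be found in the camera images.
- rack_handle (a point): Centre of the aluminium bar handle on the grey vial rack clipped in the inverting stand (not the loose spare rack). Bar 76 long (y), 12 wide (x), 12 high, on two pins 30 mm either side of its centre; vial caps' tops are 38 mm below the centre. Pinch across the width, mid-bar. Axes: y along bar and axle, x level, away from the pin's starting side, z up out of the rack. Axle is 58 mm along -z.
- crank_grip (a point): Where to grip the aluminium crank pin: a round pin 12 mm thick and 52 mm long, parallel to the axle, on a grey arm outside the stand's right post. This point is on the pin's centre line, 24 mm from its free end, 70 mm from the axle, and 132 mm along rack_handle's -y from the rack's middle. The pin turns with the cradle, over the top, and can turn between the fingers. Axes as rack_handle.
- cradle (a joint): Angle (rad) of cradle, rack and crank on their axle, 150 mm above the desk between two aluminium posts on a grey 110 x 196 mm base. 0: rack upright, pin level with the axle on the robot's side; pi/2: pin straight up; pi: rack upside down, pin on the far side, at the stop. Starts at 0 to 0.15. Friction (about 3 N at the pin) keeps it where it is left.
- rack (a joint): How far the rack is pulled up out of its seat in the cradle, against the rubber pads of two steel latch clips, m: 0 = seated. 2 mm takes about 9 N, 4 mm about 12 N, 8 mm about 18 N (too hard). Let go, it springs back to 0; the latch also holds it upside down.

How it is judged:
By the outcome, as a careful person would: the job done as asked, in the order asked, and still so for the second after the job is handed in, with the robot touching nothing.
It also fails if it takes over 48 s, if anything falls off the work surface, if the arm or the gripper's body presses on something with over 40 N, if the wrist force passes 120 N, or if a joint passes its speed limit or range.

## Robot

A 6-joint arm with a two-finger parallel gripper is mounted at the origin on the work surface; the furniture and walls round the work are solid. World frame = base frame: x ahead of the robot, y to its left, z up, the work surface at z = 0. Lengths are in mm, angles in rad, forces in N, time in s.
With the tool pointing down it reaches from about 375 to 975 mm from the base axis. Payload 3.8 kg.
Tool frame: the origin (TCP) lies between the finger pads; the fingertips stand 11 mm ahead of it and the grasp point (between the pads) lies 8 mm behind it (env.tip_reach is the distance from the TCP to the fingertips, in mm); z points along the fingers, y is the line along which they close (so a half turn about z gives the same grasp; the last joint's range is limited). The gripper opens to 88 mm and grips with 3 to 60 N. Pads are 18 mm wide; open, the fingers measure 123 mm over their backs; the gripper's body (75 mm by 187 mm) begins 45 mm behind the grasp point.
Start: joints at [-1.386, 0.264, 1.604, -0, 1.274, -0.037], TCP at [148.485, -658.461, 249.706] pointing down, gripper open.
Joint ranges: [-2.63, 2.63], [-0.94, 2.18], [0.31, 2.57], [-1.31, 4.45], [0, 2.66], [-2.55, 2.55]. Speed limits (rad/s): [2.57, 2.57, 3.14, 3.14, 3.14, 3.14].

## Interface

Orientations are given as a unit quaternion [w, x, y, z].
In Python, from bench import env gives the robot as it stands.
- The arm moves only by the tool drive_tool, never from a script. Its argument "steps" is a list of rows, each a list of 7 numbers: the shift along the tool's x, y, z in cm, then the turn, a rotation vector about the tool's x, y, z in rad, then the closure in counts, from 0 (fully open) to 255 (shut). In form: [[tx, ty, tz, ax, ay, az, gripper], ...]. A call has 1 to 10 rows; each row shifts and turns the commanded pose from where the row before left it, along the tool's axes as they then stand; what a row does not reach is not made up. A row lasts 1/10 s, in which the tool goes at most 50 mm and 8.59 degrees, less where a joint would pass 70% of its speed; a pose out of reach is approached as far as the arm can. A call with a gripper value outside its range is refused whole. The fingers move at their own pace and stop on an object; "force" is the grip in N (left out, the last holds). Time passes only in rows, so rows that do not move let the fingers close. It gives the time, the measured TCP pose, the force, the opening and the grip force at its end, in the units of the state.
- env.get_state(): the state, without advancing time (a new reading comes with each control period).
- env.get_image(name): name is "scene" or "top" or "wrist"; returns the picture (384x512x3 uint8, blue, green, red); there is no depth.
- env.camera_model(name): a dict with "fx", "fy", "cx", "cy" (pixels), "cam_to_world" (4x4, takes a point from camera to world coordinates); the wrist camera has in their place "hand_eye" (4x4, takes a point from camera to tool coordinates, whose origin is the TCP and whose axes are the flange's). Camera axes: x right, y up, looking along -z (the intrinsics and any distortion apply to the point x, -y, -z); pixel columns grow to the right and rows downward; lengths in mm; the calibration is good to about 2 mm. The wrist camera is an equidistant fisheye: a pixel r from the principal point sees the ray r / f radians off the axis. A picture is of the moment at which its call begins: read the wrist's pose just before it. camera_model takes no time and is no camera call.
- env.finish_job(): hands the job in; it is judged then, once.
The state is a dict: "clock": time; "joints": joint angles; "qvel": joint speeds; "joint_efforts": joint torques, N m; "tool_pos": TCP position; "orientation": TCP orientation; "contact_force": force on the tool from outside, world axes, zero at the start; "moment": the same for the moment, N m; "gripper_width": finger opening in mm; "finger_force": force on a finger pad.
Only numpy, scipy, OpenCV 4.12 (cv2) and the standard library are available. Lean on these libraries where they do the work, as an engineer would, in place of code of your own. Each camera call takes 0.05 s, during which the arm holds its last target. There are 200 camera calls.

## Working session

There is one attempt and no reset: what is moved stays moved. The work goes in short steps, Python scripts to look and compute and a tool call to move; the robot and the scene stay as the last step left them, time stands still between calls to the robot, and variables do not carry over. Pictures are saved under pics/ and viewed, at most 10 in all, crops included, and the job is handed in when it is done.

Besides the shell and the picture viewer there is one more tool, called after "Call:" by a JSON object that holds its "fn" and its "kwargs", one argument or row to a line. drive_tool: Moves the arm, as the interface text tells. Its arguments: {"type":"object","properties":{"steps":{"type":"array","items":{"type":"array","items":{"type":"number"}}},"force":{"type":"number"}},"required":["steps"]}

```bash
mkdir -p pics; ls; python3 - <<'E'
from bench import env
import cv2
for n in("scene","top"):
    m=env.camera_model(n); print(n,m)
    cv2.imwrite(f"pics/{n}0.png",env.get_image(n))
print(env.camera_model("wrist")); s=env.get_state(); print(s)
E
```

```text
pics
scene {'fx': 402.5731300950404, 'fy': 402.5731300950404, 'cx': 252.4235525676412, 'cy': 193.87146562282624, 'cam_to_world': array([[-6.36613633e-01,  4.41474981e-01, -6.32315525e-01,
         2.58124100e+01],
       [-7.71032846e-01, -3.80542420e-01,  5.10583800e-01,
         4.80890570e+02],
       [-1.52129063e-02,  8.12580647e-01,  5.82650204e-01,
         7.17631401e+02],
       [ 0.00000000e+00,  0.00000000e+00,  0.00000000e+00,
         1.00000000e+00]])}
top {'fx': 490.6565166487808, 'fy': 490.6565166487808, 'cx': 258.6910184558492, 'cy': 189.65514686597322, 'cam_to_world': array([[ 8.52961206e-03,  9.90054160e-01, -1.40427941e-01,
         4.48146369e+02],
       [-9.99936761e-01,  9.47418669e-03,  6.05923067e-03,
         4.74148734e+01],
       [ 7.32940706e-03,  1.40367378e-01,  9.90072361e-01,
         1.07683647e+03],
       [ 0.00000000e+00,  0.00000000e+00,  0.00000000e+00,
         1.00000000e+00]])}
{'fx': 297.3186396354542, 'fy': 297.3186396354542, 'cx': 257.9646891276086, 'cy': 192.0691369912939, 'hand_eye': array([[ 9.30638376e-04,  9.64767010e-01,  2.6310406
[... 304 characters left out ...]
 'joints': array([-1.38587074e+00,  2.64691369e-01,  1.60527153e+00, -1.20911988e-05,
        1.27370848e+00, -3.69117909e-02]), 'qvel': array([-0.00041905, -0.00153458, -0.00256742, -0.00175295,  0.00062975,
       -0.00106174]), 'joint_efforts': array([ 2.32896282e-04, -5.03622007e+01, -3.58070648e+01,  7.31782196e-02,
        2.33438588e-02, -4.88046817e-05]), 'tool_pos': array([ 148.38375661, -657.83097221,  248.48494474]), 'orientation': array([-1.03609045e-03,  9.93854093e-01,  1.10693096e-01, -8.26129160e-05]), 'contact_force': array([0.38874648, 0.19008227, 1.4635897 ]), 'moment': array([ 0.01379446, -0.01833756,  0.03763075]), 'finger_force': 0.0, 'gripper_width': 88.05147328568403}
```

View pics/scene0.png

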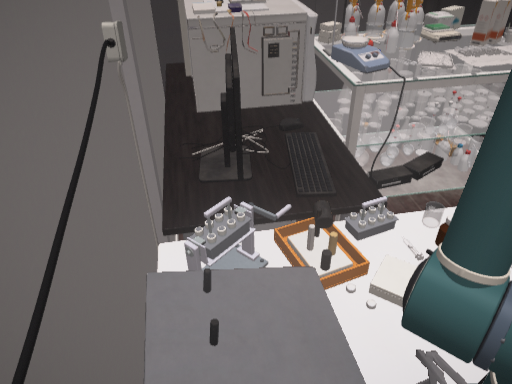

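View pics/top0.png

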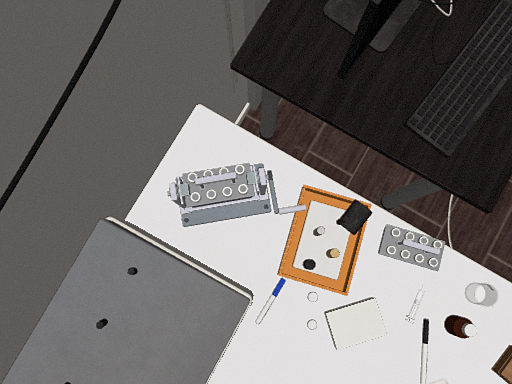

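```bash
python3 - <<'E'
import cv2
a=cv2.imread("pics/top0.png")[140:240,160:315]; b=cv2.imread("pics/scene0.png")[185:285,175:330]
cv2.imwrite("pics/top0c.png",cv2.resize(a,(775,500),interpolation=cv2.INTER_CUBIC))
cv2.imwrite("pics/scene0c.png",cv2.resize(b,(775,500),interpolation=cv2.INTER_CUBIC))
E
```

```text
(no output)
```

View pics/top0c.png

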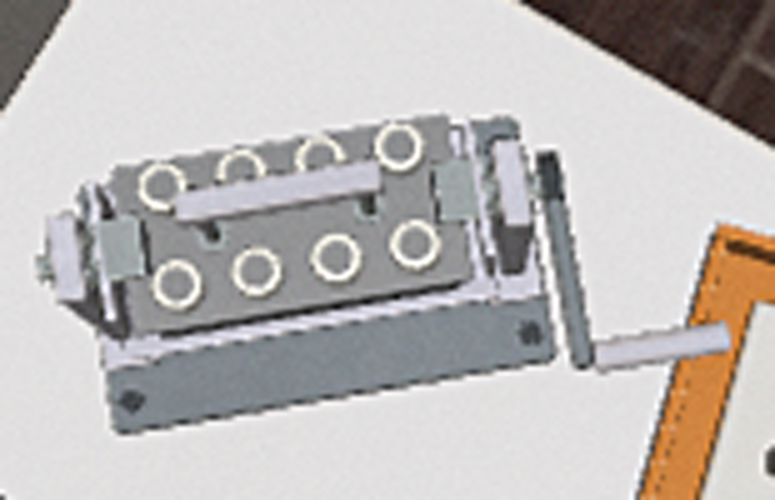

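View pics/scene0c.png

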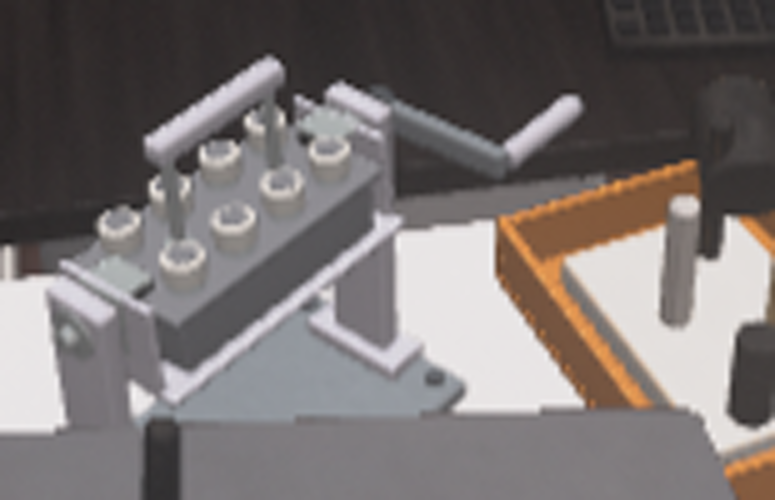

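```bash
cat > h.py <<'E'
import numpy as np
from scipy.spatial.transform import Rotation as R
from scipy.optimize import least_squares
from bench import env
def proj(m,p):
    T=np.linalg.inv(m["cam_to_world"]); c=T[:3,:3]@p+T[:3,3]
    return np.array([m["cx"]+m["fx"]*c[0]/-c[2], m["cy"]-m["fy"]*c[1]/-c[2]])
def rot(th): return np.array([[np.cos(th),0,np.sin(th)],[0,1,0],[-np.sin(th),0,np.cos(th)]])
def world(q,p,fixed=False):
    X,Y,yaw,th=q; p=np.array(p,float)
    if not fixed: p=rot(th)@p
    return R.from_euler('z',yaw).apply(p)+[X,Y,150]
E
python3 - <<'E'
from h import *
O={"top":(160,140),"scene":(175,185)}
obs=[("top",(728,335),(-70,-156,0),0),("top",(597,356),(-70,-104,0),0),("top",(178,209),(0,38,58),0),("top",(380,180),(0,-38,58),0),
("top",(117,432),(-55,98,-142),1),("top",(555,358),(-55,-98,-142),1),
("scene",(573,103),(-70,-156,0),0),("scene",(508,158),(-70,-104,0),0),("scene",(158,148),(0,38,58),0),("scene",(274,73),(0,-38,58),0)]
M={n:env.camera_model(n) for n in O}
def f(q):
    return np.concatenate([proj(M[n],world(q,p,fx))-(np.array(uv)/5+O[n]) for n,uv,p,fx in obs])
s=least_squares(f,[600,150,.1,.1]); q=s.x
print(q,s.fun.reshape(-1,2).round(1)); 
print("handle",world(q,(0,0,58)),"grip",world(q,(-70,-132,0)),"axle",world(q,(0,0,0)))
st=env.get_state(); print(R.from_quat(st['orientation'],scalar_first=True).as_matrix().round(3))
E
```

```text
[5.87902758e+02 1.17663791e+02 1.78222915e-01 3.89809691e-02] [[ 0.5  0.1]
 [-0.4  0.5]
 [-0.2  0.6]
 [ 1.3 -0.6]
 [-0.2  0.5]
 [ 0.9  0.2]
 [-0.3  0.3]
 [-1.1  0.3]
 [-1.7  1.1]
 [ 0.6 -1.2]]
handle [590.12727855 118.06450287 207.95593962] grip [542.4649527  -24.64560477 152.72797684] axle [587.90275775 117.66379062 150.        ]
[[ 0.975  0.22  -0.   ]
 [ 0.22  -0.975  0.002]
 [ 0.    -0.002 -1.   ]]
```

```bash
python3 - <<'E'
from h import *
M={n:env.camera_model(n) for n in("top","scene")}
def tri(a,b):
    s=least_squares(lambda p:np.concatenate([proj(M["top"],p)-a,proj(M["scene"],p)-b]),[500,0,100.]);return s.x.round(),s.fun.round(1)
print("box",tri((251,297),(313,267)))
print("blackthing",tri((357,206),(322,206)))
E
```

```text
box (array([378.,  53., 154.]), array([ 0.6,  0.6, -0.9, -0. ]))
blackthing (array([ 552., -161.,   93.]), array([ 1.7,  1.9, -3.2, -0.1]))
```

Call:
{"fn": "drive_tool", "kwargs": {
  "steps": [
    [4.3, -0.4, -0.4, 0, 0, -0.0665, 0],
    [4.3, -0.4, -0.4, 0, 0, -0.0665, 0],
    [4.3, -0.4, -0.4, 0, 0, -0.0665, 0],
    [4.3, -0.4, -0.4, 0, 0, -0.0665, 0],
    [4.3, -0.4, -0.4, 0, 0, -0.0665, 0],
    [4.3, -0.4, -0.4, 0, 0, -0.0665, 0],
    [4.3, -0.4, 0, 0, 0, -0.0665, 0],
    [4.3, -0.4, 0, 0, 0, -0.0665, 0],
    [4.3, -0.4, 0, 0, 0, -0.0665, 0],
    [4.3, -0.4, 0, 0, 0, -0.0665, 0]
  ]
}}

```text
clock: 1.1
tool_pos: [496.1, -412.7, 273.0]
orientation: [-0.0, 0.903, 0.43, -0.0]
contact_force: [0.6, -0.3, 0.2]
gripper_width: 88.0
finger_force: 0.0
```

Call:
{"fn": "drive_tool", "kwargs": {
  "steps": [
    [4.3, -0.47, 0, 0, 0, -0.0662, 0],
    [4.3, -0.47, 0, 0, 0, -0.0662, 0],
    [4.3, -0.47, 0, 0, 0, -0.0662, 0],
    [4.3, -0.47, 0, 0, 0, -0.0662, 0],
    [4.3, -0.47, 0, 0, 0, -0.0662, 0],
    [4.3, -0.47, 0, 0, 0, -0.0662, 0],
    [4.3, -0.47, 0, 0, 0, -0.0662, 0],
    [4.3, -0.47, 0, 0, 0, -0.0662, 0],
    [4.3, -0.47, 0, 0, 0, -0.0662, 0],
    [4.3, -0.47, 0, 0, 0, -0.0662, 0]
  ]
}}

```text
clock: 2.1
tool_pos: [611.1, -3.9, 273.1]
orientation: [-0.0, 0.714, 0.7, -0.0]
contact_force: [-0.2, -0.3, 0.1]
gripper_width: 88.1
finger_force: 0.0
```

Call:
{"fn": "drive_tool", "kwargs": {
  "steps": [
    [4.3, -0.47, 0, 0, 0, -0.0662, 0],
    [3.8, -0.47, 0, 0, 0, -0.0662, 0],
    [3.5, -0.47, 0, 0, 0, -0.0662, 0],
    [0, 0, 0, 0, 0, 0, 0],
    [0, 0, 0, 0, 0, 0, 0]
  ]
}}

```text
clock: 2.6
tool_pos: [592.3, 109.9, 273.3]
orientation: [-0.0, 0.641, 0.767, -0.0]
contact_force: [-0.2, 0.4, 0.1]
gripper_width: 88.0
finger_force: 0.0
```

```bash
python3 - <<'E'
from bench import env
import cv2
s=env.get_state(); print(s)
cv2.imwrite("pics/w1.png",env.get_image("wrist"))
E
```

```text
{'clock': 2.6, 'joints': array([ 1.42513756e-01,  1.14392710e-01,  1.73659303e+00, -6.49619470e-04,
        1.29135322e+00, -3.52326411e-02]), 'qvel': array([-0.03468996,  0.00204874, -0.00393496, -0.00442377, -0.00102698,
        0.00153612]), 'joint_efforts': array([ 1.13039542e+00, -4.23657131e+01, -3.58436537e+01,  2.12052567e-01,
        4.16942022e-02, -5.14578394e-03]), 'tool_pos': array([592.31879298, 109.93704988, 273.25882932]), 'orientation': array([-1.70757562e-05,  6.41487060e-01,  7.67133701e-01, -4.86219043e-04]), 'contact_force': array([-0.18837699,  0.38748743,  0.05481027]), 'moment': array([-0.07331775, -0.12713984, -0.00657629]), 'finger_force': 0.0, 'gripper_width': 88.0463673508165}
```

View pics/w1.png

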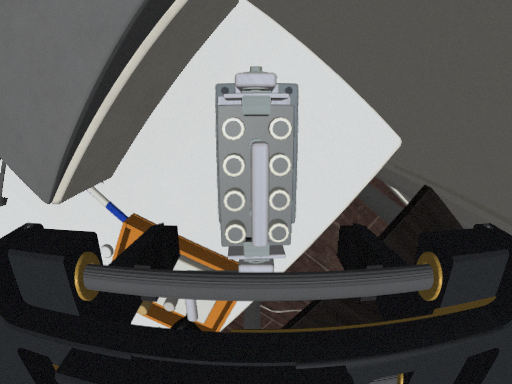

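```bash
cat >> h.py <<'E'
def wray(uv,z,pos,quat):
    m=env.camera_model("wrist"); d=np.array(uv,float)-[m["cx"],m["cy"]]; r=np.hypot(*d); t=r/m["fx"]
    c=np.array([np.sin(t)*d[0]/r,-np.sin(t)*d[1]/r,-np.cos(t)])
    H=m["hand_eye"]; Q=R.from_quat(quat,scalar_first=True)
    v=Q.apply(H[:3,:3]@c); o=Q.apply(H[:3,3])+pos
    return o+v*(z-o[2])/v[2]
E
python3 - <<'E'
from h import *
s=env.get_state(); p,qt=s['tool_pos'],s['orientation']
a=wray((261,143),214,p,qt); b=wray((259.5,245),214,p,qt)
c=wray((192,319),152,p,qt)
print(a,b,(a+b)/2,np.hypot(*(a-b)[:2]),np.arctan2(*(b-a)[[0,1]]*[1,-1]),"pin free end?",c)
t=(a+b)/2
Q=R.from_quat(qt,scalar_first=True); print("tool yaw",2*np.arctan2(qt[2],qt[1]), "shift", Q.inv().apply([t[0]-p[0],t[1]-p[1],0]))
E
```

```text
[586.61631937 156.34025368 214.        ] [598.5739104   84.73736666 214.        ] [592.59511488 120.53881017 214.        ] 72.59447232699489 0.16547174643678136 pin free end? [547.35012439 -50.01586087 152.        ]
tool yaw 1.7473997117282334 shift [ 1.12421224e+01  2.00079697e+00 -8.51566142e-03]
```

Call:
{"fn": "drive_tool", "kwargs": {
  "steps": [
    [1.0, 0.15, 0, 0, 0, 0, 0],
    [0, 0, 2.0, 0, 0, 0, 0],
    [0, 0, 2.0, 0, 0, 0, 0],
    [0, 0, 1.5, 0, 0, 0, 0],
    [0, 0, 1.0, 0, 0, 0, 0],
    [0, 0, 0.8, 0, 0, 0, 0],
    [0, 0, 0, 0, 0, 0, 0],
    [0, 0, 0, 0, 0, 0, 130]
  ],
  "force": 25
}}

```text
clock: 3.45
tool_pos: [592.8, 119.5, 201.1]
orientation: [0.0, 0.642, 0.767, 0.0]
contact_force: [0.1, 0.3, 0.6]
gripper_width: 82.3
finger_force: 0.0
```

Call:
{"fn": "drive_tool", "kwargs": {
  "steps": [
    [0, 0, 0, 0, 0, 0, 255],
    [0, 0, 0, 0, 0, 0, 255],
    [0, 0, 0, 0, 0, 0, 255],
    [0, 0, 0, 0, 0, 0, 255],
    [0, 0, 0, 0, 0, 0, 255]
  ]
}}

```text
clock: 3.95
tool_pos: [592.5, 119.6, 200.9]
orientation: [0.0, 0.642, 0.767, 0.0]
contact_force: [-0.1, -0.5, 0.2]
gripper_width: 42.7
finger_force: 0.0
```

Call:
{"fn": "drive_tool", "kwargs": {
  "steps": [
    [0, 0, 0, 0, 0, 0, 255],
    [0, 0, 0, 0, 0, 0, 255],
    [0, 0, 0, 0, 0, 0, 255],
    [0, 0, 0, 0, 0, 0, 255],
    [0, 0, 0, 0, 0, 0, 255],
    [0, 0, 0, 0, 0, 0, 255],
    [0, 0, 0, 0, 0, 0, 255]
  ]
}}

```text
clock: 4.65
tool_pos: [592.1, 119.5, 200.6]
orientation: [-0.0, 0.642, 0.767, -0.0]
contact_force: [-2.1, -0.5, 0.3]
gripper_width: 11.4
finger_force: 25.0
```

Gripped the bar. Tug slowly.

Call:
{"fn": "drive_tool", "kwargs": {
  "steps": [
    [0, 0, -0.05, 0, 0, 0, 255],
    [0, 0, -0.05, 0, 0, 0, 255],
    [0, 0, -0.05, 0, 0, 0, 255],
    [0, 0, -0.05, 0, 0, 0, 255],
    [0, 0, 0, 0, 0, 0, 255],
    [0, 0, 0, 0, 0, 0, 255]
  ]
}}

```text
clock: 5.25
tool_pos: [592.1, 119.5, 202.0]
orientation: [-0.0, 0.642, 0.767, -0.0]
contact_force: [1.1, 0.6, -6.5]
gripper_width: 11.3
finger_force: 25.1
```

Call:
{"fn": "drive_tool", "kwargs": {
  "steps": [
    [0, 0, -0.05, 0, 0, 0, 255],
    [0, 0, -0.05, 0, 0, 0, 255],
    [0, 0, -0.05, 0, 0, 0, 255],
    [0, 0, -0.05, 0, 0, 0, 255],
    [0, 0, 0, 0, 0, 0, 255],
    [0, 0, 0, 0, 0, 0, 255],
    [0, 0, 0, 0, 0, 0, 255]
  ]
}}

```text
clock: 5.95
tool_pos: [592.1, 119.5, 204.4]
orientation: [-0.0, 0.642, 0.767, -0.0]
contact_force: [0.9, 0.5, -10.5]
gripper_width: 11.6
finger_force: 25.2
```

Call:
{"fn": "drive_tool", "kwargs": {
  "steps": [
    [0, 0, 0, 0, 0, 0, 255],
    [0, 0, 0, 0, 0, 0, 255],
    [0, 0, 0, 0, 0, 0, 255],
    [0, 0, 0, 0, 0, 0, 255],
    [0, 0, 0, 0, 0, 0, 255],
    [0, 0, 0, 0, 0, 0, 255],
    [0, 0, 0, 0, 0, 0, 255],
    [0, 0, 0, 0, 0, 0, 255]
  ]
}}

```text
clock: 6.75
tool_pos: [592.1, 119.5, 204.6]
orientation: [-0.0, 0.642, 0.767, -0.0]
contact_force: [-2.4, 0.5, -12.1]
gripper_width: 11.3
finger_force: 25.2
```

Call:
{"fn": "drive_tool", "kwargs": {
  "steps": [
    [0, 0, 0.1, 0, 0, 0, 255],
    [0, 0, 0.1, 0, 0, 0, 255],
    [0, 0, 0.1, 0, 0, 0, 255],
    [0, 0, 0.08, 0, 0, 0, 255],
    [0, 0, 0, 0, 0, 0, 255],
    [0, 0, 0, 0, 0, 0, 255],
    [0, 0, 0, 0, 0, 0, 255]
  ]
}}

```text
clock: 7.45
tool_pos: [592.0, 119.5, 201.4]
orientation: [-0.0, 0.642, 0.767, -0.0]
contact_force: [-6.0, -1.9, -6.7]
gripper_width: 11.5
finger_force: 25.1
```

Call:
{"fn": "drive_tool", "kwargs": {
  "steps": [
    [0, 0, 0.05, 0, 0, 0, 255],
    [0, 0, 0.03, 0, 0, 0, 255],
    [0, 0, 0, 0, 0, 0, 255],
    [0, 0, 0, 0, 0, 0, 255]
  ]
}}

```text
clock: 7.85
tool_pos: [592.0, 119.5, 200.8]
orientation: [-0.0, 0.642, 0.767, -0.0]
contact_force: [-6.2, -1.0, -6.3]
gripper_width: 11.2
finger_force: 25.1
```

Call:
{"fn": "drive_tool", "kwargs": {
  "steps": [
    [0, 0, 0, 0, 0, 0, 100],
    [0, 0, 0, 0, 0, 0, 100],
    [0, 0, 0, 0, 0, 0, 100],
    [0, 0, 0, 0, 0, 0, 100],
    [0, 0, 0, 0, 0, 0, 100]
  ]
}}

```text
clock: 8.35
tool_pos: [593.2, 119.7, 201.0]
orientation: [0.001, 0.642, 0.767, 0.001]
contact_force: [0.5, 1.0, -0.2]
gripper_width: 49.8
finger_force: 0.0
```

Call:
{"fn": "drive_tool", "kwargs": {
  "steps": [
    [0, 0, -2, 0, 0, 0, 100],
    [0, 0, -2.5, 0, 0, 0, 100],
    [-2.4, -1.5, -2.5, 0, 0, 0, 100],
    [-3.5, -2, 0, 0, 0, 0, 100],
    [-3.5, -2, 0, 0, 0, 0, 100],
    [-3, -1.5, 0, 0, 0, 0, 100],
    [-1, -0.5, 0, 0, 0, 0, 100],
    [0, 0, 0, 0, 0, 0, 100],
    [0, 0, 2, 0, 0, 0, 100],
    [0, 0, 2, 0, 0, 0, 100]
  ]
}}

```text
clock: 9.35
tool_pos: [543.5, -24.4, 230.7]
orientation: [0.001, 0.642, 0.767, 0.001]
contact_force: [-0.2, -0.4, -1.4]
gripper_width: 53.5
finger_force: 0.0
```

```bash
python3 - <<'E'
from h import *
import cv2
s=env.get_state(); print(s['tool_pos'])
cv2.imwrite("pics/w2.png",env.get_image("wrist"))
g=env.get_image("scene")[170:290,170:340]
cv2.imwrite("pics/s2.png",cv2.resize(g,None,fx=4.5,fy=4.5,interpolation=cv2.INTER_CUBIC))
E
```

```text
[543.52119766 -24.36543645 230.66689775]
```

View pics/s2.png

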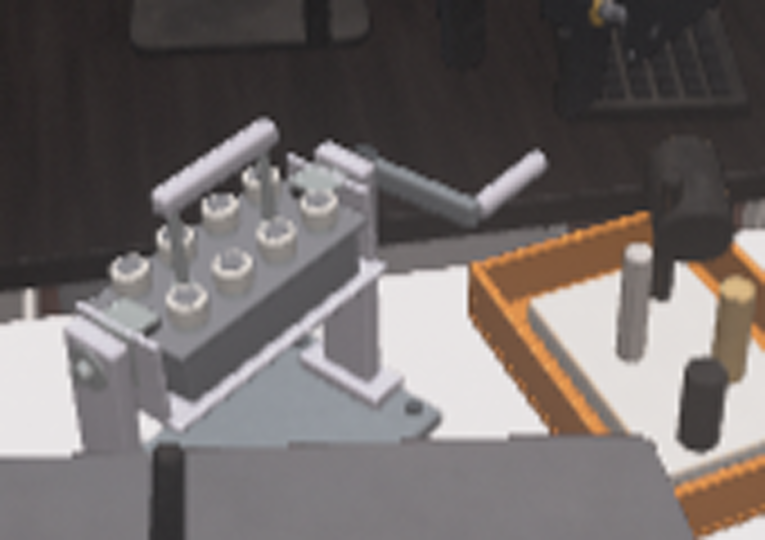

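```bash
python3 - <<'E'
from h import *
m=env.camera_model("scene")
for p in [(543.5,-24.4,230.7),(543.5,-24.4,219),(542.5,-25,153),(546.7,-48.3,153)]: print(((proj(m,np.array(p,float))-170)*4.5).round())
O=np.array([170,170])
obs=[((543,158),(-70,-156,0)),((482,205),(-70,-104,0))]
for th in (0,.04,.08): print(th,[((proj(m,world([588,118,.177,th],p))-170)*4.5-uv).round(1) for uv,p in obs])
E
```

```text
[511.  55.]
[511.  75.]
[509. 183.]
[537. 161.]
0 [array([-6.9,  8.1]), array([-7.8, 10.6])]
0.04 [array([-6.7,  3.7]), array([-7.8,  6.2])]
0.08 [array([-6.8, -0.7]), array([-8. ,  1.6])]
```

View pics/w2.png

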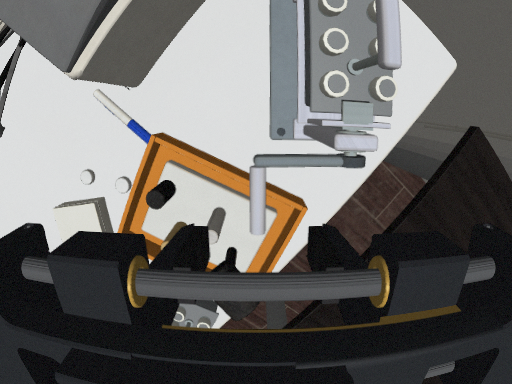

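```bash
python3 - <<'E'
from h import *
s=env.get_state(); p,q=s['tool_pos'],s['orientation']
Q=R.from_quat(q,scalar_first=True)
for uv in [(258,235),(258,168)]:
  for z in (153,156): print(uv,z,Q.inv().apply(wray(uv,z,p,q)-p).round(1))
E
```

```text
(258, 235) 153 [-23.5   0.6  73.9]
(258, 235) 156 [-22.2   0.6  70.9]
(258, 168) 153 [28.1  0.5 74.1]
(258, 168) 156 [28.7  0.5 71.1]
```

Call:
{"fn": "drive_tool", "kwargs": {
  "steps": [
    [0, 0, 2.5, 0, 0, 0, 100],
    [0, 0, 2.5, 0, 0, 0, 100],
    [0, 0, 2, 0, 0, 0, 100],
    [0, 0, 1.4, 0, 0, 0, 100],
    [0, 0, 0, 0, 0, 0, 255],
    [0, 0, 0, 0, 0, 0, 255],
    [0, 0, 0, 0, 0, 0, 255],
    [0, 0, 0, 0, 0, 0, 255],
    [0, 0, 0, 0, 0, 0, 255],
    [0, 0, 0, 0, 0, 0, 255]
  ],
  "force": 15
}}

```text
clock: 10.45
tool_pos: [543.5, -25.5, 147.1]
orientation: [0.001, 0.642, 0.767, 0.001]
contact_force: [2.4, 1.3, 0.6]
gripper_width: 11.2
finger_force: 14.7
```

```bash
python3 - <<'E'
from h import *
s=env.get_state();print(s['clock'],s['tool_pos'],s['contact_force'],s['gripper_width'],s['finger_force'])
# arc rows, theta from .06 to pi
th=np.linspace(.06,np.pi,22); P=np.c_[-70*np.cos(th),70*np.sin(th)]; D=np.diff(P,axis=0)
print(np.c_[D[:,0],-D[:,1]].round(1).tolist())
E
```

```text
10.45 [543.47994081 -25.48638219 147.12652297] [2.44237915 1.29512144 0.64911974] 11.249138319661522 14.70048364251852
[[1.4, -10.2], [2.8, -9.9], [4.2, -9.3], [5.6, -8.6], [6.8, -7.7], [7.8, -6.6], [8.7, -5.4], [9.4, -4.1], [9.9, -2.7], [10.2, -1.2], [10.3, 0.3], [10.1, 1.8], [9.7, 3.3], [9.1, 4.6], [8.4, 5.9], [7.4, 7.1], [6.3, 8.1], [5.0, 8.9], [3.7, 9.6], [2.2, 10.0], [0.8, 10.2]]
```

Call:
{"fn": "drive_tool", "kwargs": {
  "steps": [
    [0, 0.05, -0.5, 0, 0, 0, 255],
    [0, 0.09, -0.52, 0, 0, 0, 255],
    [0, 0.12, -0.5, 0, 0, 0, 255],
    [0, 0.16, -0.49, 0, 0, 0, 255],
    [0, 0.2, -0.47, 0, 0, 0, 255],
    [0, 0.22, -0.46, 0, 0, 0, 255],
    [0, 0.26, -0.44, 0, 0, 0, 255],
    [0, 0.3, -0.42, 0, 0, 0, 255],
    [0, 0.32, -0.4, 0, 0, 0, 255],
    [0, 0.36, -0.37, 0, 0, 0, 255]
  ]
}}

```text
clock: 11.45
tool_pos: [562.9, -21.8, 189.0]
orientation: [-0.0, 0.642, 0.767, 0.0]
contact_force: [7.8, 0.7, -15.8]
gripper_width: 10.4
finger_force: 16.1
```

Call:
{"fn": "drive_tool", "kwargs": {
  "steps": [
    [0, 0, 0, 0, 0, 0, 255],
    [0, 0, 0, 0, 0, 0, 255]
  ]
}}

```text
clock: 11.65
tool_pos: [563.5, -21.8, 189.5]
orientation: [0.0, 0.642, 0.767, 0.001]
contact_force: [10.1, 0.6, -14.7]
gripper_width: 10.4
finger_force: 15.9
```

```bash
python3 - <<'E'
from h import *
import cv2
s=env.get_state();print(s['clock'],s['tool_pos'],s['contact_force'],s['gripper_width'],s['finger_force'])
g=np.hstack([env.get_image("scene")[165:265,190:320],env.get_image("wrist")[120:270,190:385][:100*3//2:,:][:100]]) if 0 else None
a=cv2.resize(env.get_image("scene")[160:260,190:320],(780,600),interpolation=cv2.INTER_CUBIC)
cv2.imwrite("pics/s3.png",a)
E
```

```text
11.65 [563.48510129 -21.75159414 189.50249655] [ 10.11537668   0.63652625 -14.73894046] 10.38298547108874 15.919459015130997
```

View pics/s3.png

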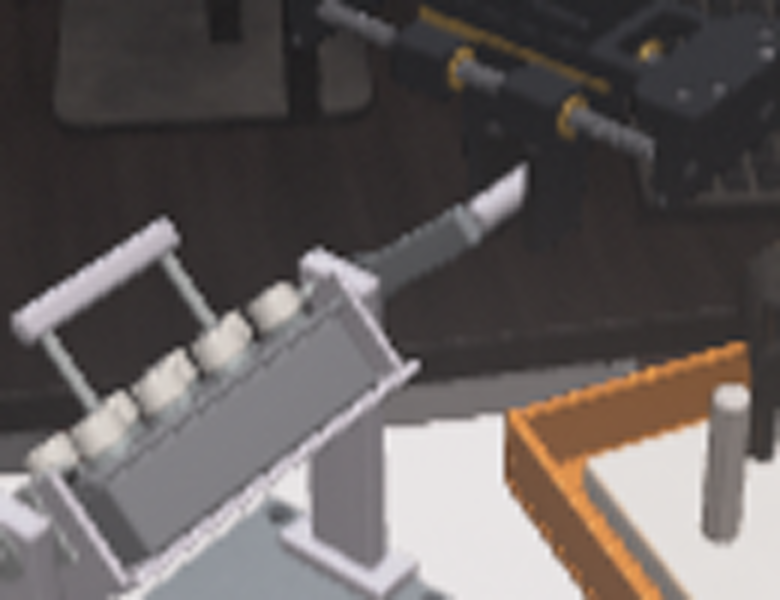

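```bash
python3 - <<'E'
from h import *
th=np.linspace(.79,np.pi,33); P=np.c_[-70*np.cos(th),70*np.sin(th)]; D=np.diff(P,axis=0)/10
print(np.c_[D[:,0],-D[:,1]].round(2).tolist())
E
```

```text
[[0.38, -0.35], [0.4, -0.32], [0.43, -0.29], [0.45, -0.26], [0.46, -0.22], [0.48, -0.19], [0.49, -0.15], [0.5, -0.12], [0.51, -0.08], [0.51, -0.04], [0.51, -0.0], [0.51, 0.03], [0.51, 0.07], [0.5, 0.11], [0.49, 0.14], [0.48, 0.18], [0.47, 0.22], [0.45, 0.25], [0.43, 0.28], [0.41, 0.31], [0.38, 0.34], [0.36, 0.37], [0.33, 0.39], [0.3, 0.42], [0.27, 0.44], [0.24, 0.46], [0.2, 0.47], [0.17, 0.49], [0.13, 0.5], [0.09, 0.51], [0.06, 0.51], [0.02, 0.51]]
```

Call:
{"fn": "drive_tool", "kwargs": {
  "steps": [
    [0, 0.35, 0.0, 0, 0, 0, 255],
    [0, 0.4, -0.3, 0, 0, 0, 255],
    [0, 0.43, -0.29, 0, 0, 0, 255],
    [0, 0.45, -0.26, 0, 0, 0, 255],
    [0, 0.46, -0.22, 0, 0, 0, 255],
    [0, 0.48, -0.19, 0, 0, 0, 255],
    [0, 0.49, -0.15, 0, 0, 0, 255],
    [0, 0.5, -0.12, 0, 0, 0, 255],
    [0, 0.51, -0.08, 0, 0, 0, 255],
    [0, 0.51, -0.04, 0, 0, 0, 255]
  ]
}}

```text
clock: 12.7
tool_pos: [607.7, -13.7, 208.7]
orientation: [-0.0, 0.642, 0.767, -0.0]
contact_force: [-5.1, -2.6, -3.6]
gripper_width: 9.8
finger_force: 15.1
```

Call:
{"fn": "drive_tool", "kwargs": {
  "steps": [
    [0, 0.51, 0, 0, 0, 0, 255],
    [0, 0.51, 0.03, 0, 0, 0, 255],
    [0, 0.51, 0.07, 0, 0, 0, 255],
    [0, 0.5, 0.11, 0, 0, 0, 255],
    [0, 0.49, 0.14, 0, 0, 0, 255],
    [0, 0.48, 0.18, 0, 0, 0, 255],
    [0, 0.47, 0.22, 0, 0, 0, 255],
    [0, 0.45, 0.25, 0, 0, 0, 255],
    [0, 0.43, 0.28, 0, 0, 0, 255],
    [0, 0.41, 0.31, 0, 0, 0, 255]
  ]
}}

```text
clock: 13.7
tool_pos: [653.8, -5.4, 192.6]
orientation: [-0.001, 0.642, 0.767, -0.001]
contact_force: [-7.0, -1.9, -1.2]
gripper_width: 9.2
finger_force: 14.9
```

Call:
{"fn": "drive_tool", "kwargs": {
  "steps": [
    [0, 0.38, 0.34, 0, 0, 0, 255],
    [0, 0.36, 0.37, 0, 0, 0, 255],
    [0, 0.33, 0.39, 0, 0, 0, 255],
    [0, 0.3, 0.42, 0, 0, 0, 255],
    [0, 0.27, 0.44, 0, 0, 0, 255],
    [0, 0.24, 0.46, 0, 0, 0, 255],
    [0, 0.2, 0.47, 0, 0, 0, 255],
    [0, 0.17, 0.49, 0, 0, 0, 255],
    [0, 0.13, 0.5, 0, 0, 0, 255],
    [0, 0.09, 0.51, 0, 0, 0, 255]
  ]
}}

```text
clock: 14.7
tool_pos: [679.3, -0.9, 150.2]
orientation: [0.0, 0.642, 0.767, 0.0]
contact_force: [-7.8, -2.2, 4.2]
gripper_width: 8.5
finger_force: 14.9
```

Call:
{"fn": "drive_tool", "kwargs": {
  "steps": [
    [0, 0.06, 0.51, 0, 0, 0, 255],
    [0, 0.02, 0.51, 0, 0, 0, 255],
    [0, 0, 0, 0, 0, 0, 255],
    [0, 0, 0, 0, 0, 0, 255]
  ]
}}

```text
clock: 15.1
tool_pos: [680.9, -0.6, 139.8]
orientation: [0.001, 0.642, 0.767, 0.001]
contact_force: [-3.5, 0.0, 1.9]
gripper_width: 8.5
finger_force: 15.0
```

Call:
{"fn": "drive_tool", "kwargs": {
  "steps": [
    [0, 0, 0.1, 0, 0, 0, 255],
    [0, 0, 0.1, 0, 0, 0, 255],
    [0, 0, 0.1, 0, 0, 0, 255],
    [0, 0, 0, 0, 0, 0, 255],
    [0, 0, 0, 0, 0, 0, 255]
  ]
}}

```text
clock: 15.6
tool_pos: [681.1, -0.7, 136.1]
orientation: [0.001, 0.642, 0.767, 0.001]
contact_force: [1.1, 1.7, 4.1]
gripper_width: 8.4
finger_force: 15.0
```

Call:
{"fn": "drive_tool", "kwargs": {
  "steps": [
    [0, 0, 0.1, 0, 0, 0, 255],
    [0, 0, 0.1, 0, 0, 0, 255],
    [0, 0, 0.1, 0, 0, 0, 255],
    [0, 0, 0, 0, 0, 0, 255],
    [0, 0, 0, 0, 0, 0, 255]
  ]
}}

```text
clock: 16.1
tool_pos: [681.1, -0.7, 132.7]
orientation: [0.001, 0.642, 0.767, 0.001]
contact_force: [4.8, 1.5, 2.9]
gripper_width: 8.5
finger_force: 15.0
```

```bash
python3 - <<'E'
from h import *
import cv2
a=cv2.resize(env.get_image("scene")[170:270,190:320],(520,400),interpolation=cv2.INTER_CUBIC)
b=env.get_image("wrist")[0:300,130:400]; b=cv2.copyMakeBorder(b,0,100,0,0,cv2.BORDER_CONSTANT)
cv2.imwrite("pics/s4.png",np.hstack([a,b]))
E
```

```text
(no output)
```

View pics/s4.png

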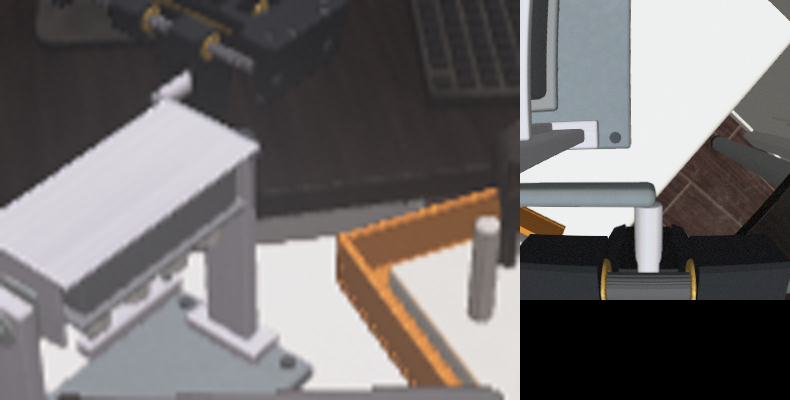

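```bash
python3 - <<'E'
from h import *
m=env.camera_model("scene")
C={(1,-1):(258,148),(-1,-1):(170,98),(1,1):(68,288),(-1,1):(-3,241)}
# upside down: plate at local z=-h; far side (world -> +x) is local x=-w
for assign in (1,-1):
  def f(v):
    th,w,h,y=v
    return np.concatenate([proj(m,world([589,118,.177,th],(assign*sx*w,sy*y,-h)))-(np.array(c)/4+[190,170]) for (sx,sy),c in C.items()])
  s=least_squares(f,[3.0,35,40,75]); print(s.x,s.cost,s.fun.round(1))
s=env.get_state();p,q=s['tool_pos'],s['orientation']
for th in(2.9,3.0,3.14):
  g=world([589,118,.177,th],(-70,-104,0)); t=world([589,118,.177,th],(-70,-156,0)); print(th,((proj(m,g)-[190,170])*4).round(),((proj(m,t)-[190,170])*4).round(),g.round(),t.round())
# expected length of pin root in wrist at z
for z in (140,150,157,165): print(z,wray((259,205),z,p,q).round(1))
E
```

```text
[ 2.95644204 27.12235383 33.81889178 71.02513661] 11.47891565152326 [-1.9  1.3  2.   1.1 -0.9  0.4 -2.  -2.8]
[  2.95643943 -27.12228656  33.81899378  71.02514057] 11.478915653083872 [-1.9  1.3  2.   1.1 -0.9  0.4 -2.  -2.8]
2.9 [158.  77.] [215.  39.] [674.  28. 167.] [683. -24. 167.]
3.0 [157.  85.] [214.  48.] [676.  28. 160.] [685. -23. 160.]
3.14 [157.  98.] [214.  60.] [676.  28. 150.] [685. -23. 150.]
140 [677.2  25.7 140. ]
150 [676.6  28.9 150. ]
157 [676.1  31.1 157. ]
165 [675.6  33.6 165. ]
```

Call:
{"fn": "drive_tool", "kwargs": {
  "steps": [
    [0, 0, 0, 0, 0, 0, 100],
    [0, 0, 0, 0, 0, 0, 100],
    [0, 0, 0, 0, 0, 0, 100],
    [0, 0, 0, 0, 0, 0, 100],
    [0, 0, 0, 0, 0, 0, 100],
    [0, 0, -1.5, 0, 0, 0, 100],
    [0, 0, -2, 0, 0, 0, 100],
    [0, 0, -2, 0, 0, 0, 100],
    [0, 0, 0, 0, 0, 0, 255],
    [0, 0, 0, 0, 0, 0, 255]
  ]
}}

```text
clock: 17.2
tool_pos: [680.2, -1.0, 188.6]
orientation: [0.001, 0.642, 0.767, 0.001]
contact_force: [0.7, 0.3, -0.8]
gripper_width: 39.5
finger_force: 0.0
```

Call:
{"fn": "drive_tool", "kwargs": {
  "steps": [
    [0, 0, 0, 0, 0, 0, 255],
    [0, 0, 0, 0, 0, 0, 255],
    [0, 0, 0, 0, 0, 0, 255],
    [0, 0, 0, 0, 0, 0, 255],
    [0, 0, 0, 0, 0, 0, 255],
    [0, 0, 0, 0, 0, 0, 255],
    [0, 0, 0, 0, 0, 0, 255],
    [0, 0, 0, 0, 0, 0, 255]
  ]
}}

```text
clock: 18.0
tool_pos: [679.7, -1.0, 187.3]
orientation: [0.0, 0.642, 0.767, 0.0]
contact_force: [-0.2, -0.7, 0.2]
gripper_width: 0.3
finger_force: 0.0
```

Call:
{"fn": "drive_tool", "kwargs": {
  "steps": [
    [0, 0, 0.3, 0, 0, 0, 255],
    [0, 0, 0.3, 0, 0, 0, 255],
    [0, 0, 0.3, 0, 0, 0, 255],
    [0, 0, 0.3, 0, 0, 0, 255],
    [0, 0, 0.3, 0, 0, 0, 255],
    [0, 0, 0, 0, 0, 0, 255],
    [0, 0, 0, 0, 0, 0, 255]
  ]
}}

```text
clock: 18.7
tool_pos: [679.6, -1.0, 172.1]
orientation: [-0.0, 0.642, 0.767, -0.0]
contact_force: [-0.1, -0.4, -0.3]
gripper_width: 0.5
finger_force: 0.0
```

Call:
{"fn": "drive_tool", "kwargs": {
  "steps": [
    [0, 0, 0.2, 0, 0, 0, 255],
    [0, 0, 0.2, 0, 0, 0, 255],
    [0, 0, 0.2, 0, 0, 0, 255],
    [0, 0, 0.1, 0, 0, 0, 255],
    [0, 0, 0, 0, 0, 0, 255],
    [0, 0, 0, 0, 0, 0, 255]
  ]
}}

```text
clock: 19.3
tool_pos: [679.9, -1.0, 167.2]
orientation: [0.0, 0.642, 0.767, 0.0]
contact_force: [-3.4, 0.2, 6.8]
gripper_width: 0.1
finger_force: 3.6
```

Call:
{"fn": "drive_tool", "kwargs": {
  "steps": [
    [0, 0, 0.1, 0, 0, 0, 255],
    [0, 0, 0.1, 0, 0, 0, 255],
    [0, 0, 0, 0, 0, 0, 255],
    [0, 0, 0, 0, 0, 0, 255]
  ]
}}

```text
clock: 19.7
tool_pos: [680.0, -1.0, 167.0]
orientation: [0.001, 0.642, 0.767, 0.0]
contact_force: [-6.3, 0.2, 13.0]
gripper_width: 0.2
finger_force: 7.0
```

At the stop: 13 N with no movement. Back off.

Call:
{"fn": "drive_tool", "kwargs": {
  "steps": [
    [0, 0, -0.5, 0, 0, 0, 255],
    [0, 0, -2, 0, 0, 0, 255],
    [0, 0, -3, 0, 0, 0, 255],
    [0, 0, -3, 0, 0, 0, 255],
    [-2, 0, -2, 0, 0, 0, 255],
    [0, 0, 0, 0, 0, 0, 255],
    [0, 0, 0, 0, 0, 0, 255],
    [0, 0, 0, 0, 0, 0, 255]
  ]
}}

```text
clock: 20.5
tool_pos: [682.1, -20.1, 265.9]
orientation: [-0.002, 0.642, 0.767, -0.001]
contact_force: [-0.5, 1.4, -1.0]
gripper_width: 0.3
finger_force: 0.0
```

```bash
python3 - <<'E'
from h import *
import cv2
a=cv2.resize(env.get_image("scene")[160:290,170:340],(680,520),interpolation=cv2.INTER_CUBIC)
cv2.imwrite("pics/s5.png",a)
E
```

```text
(no output)
```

View pics/s5.png

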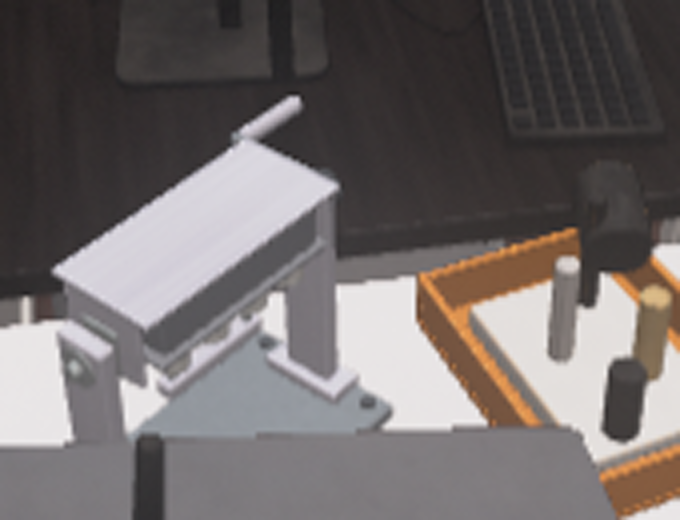

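The rack is fully upside down, with the handle underneath, the pin on the far side (free end at about (295,100)), and the gripper clear of it.

```bash
python3 -c "
from bench import env
print(env.finish_job())"
```

```text
the job is handed in; nothing more can be done
None
```

I gave the upright rack a tug of about 4 mm (12 N, held for about a second), and the latch held. I then cranked the cradle over to its stop, so the rack is fully upside down, let go, and handed the job in at about 20.6 s with the gripper clear.

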